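# Snap the logic probe into its bench clip

### The arm

A 6-joint arm with a two-finger parallel gripper is mounted at the origin on a cart in front of the work surface, level with it; the furniture and walls round the work are solid. World frame = base frame: x ahead of the robot, y to its left, z up, the work surface at z = 0. Lengths are in m, angles in rad, forces in N, time in s.
With the tool pointing down it reaches from about 0.375 to 0.9 m from the base axis. Payload 3.1 kg.
Tool frame: the origin (TCP) lies midway between the tips of the shut fingers; the grasp point (between the pads) lies 19 mm behind it; z points along the fingers, y is the line along which they close (so a half turn about z gives the same grasp; the last joint's range is limited). The gripper opens to 85 mm and grips with 20 to 120 N. Pads are 22 mm wide; open, the fingers measure 114 mm over their backs; the gripper's body (76 mm by 85 mm) begins 54 mm behind the grasp point. The pads swing forward as they close: fully open they stand 13 mm farther back than shut.
Start: joints at [-1.488, 0.527, 1.433, -0, 1.181, -0.178], TCP at [0.162, -0.604, 0.209] pointing down, gripper open.
Joint ranges: [-3.08, 3.08], [-0.75, 2.2], [0.22, 2.44], [-1.43, 4.57], [0, 2.65], [-2.85, 2.85]. Speed limits (rad/s): [2.79, 2.79, 3.14, 3.14, 3.14, 3.14].

### API

Orientations are given as a unit quaternion [x, y, z, w].
In Python, from station import manip gives the robot as it stands.
- The arm moves only by the tool step_arm, never from a script. Its argument "targets" is text: rows parted by semicolons, each of 4 numbers parted by spaces: the shift along the tool's x, y, z in mm, then the turn about the tool's z in degrees. A call has 1 to 12 rows; each row is the pose to reach, as a shift and turn from the pose commanded when the call began, along the tool's axes at that moment; what a row does not reach only later rows make up. A row lasts 1/10 s, in which the tool goes at most 50 mm and 8.59 degrees, less where a joint would pass 70% of its speed; a pose out of reach is approached as far as the arm can. A call with a gripper value outside its range is refused whole. "gripper" is the closure, from 0 (fully open) to 1 (shut), set as the call begins (left out, the last holds). The fingers move at their own pace and stop on an object; "squeeze" is the grip in N (left out, the last holds). Time passes only in rows, so rows that repeat a pose let the fingers close. It gives the time, the measured TCP pose, the force, the opening and the grip force at its end, in the units of the state.
- manip.sense(): the state, without advancing time (a new reading comes with each control period).
- manip.snapshot(name): name is "side" or "top"; returns the picture (480x640x3 uint8, red, green, blue); there is no depth.
- manip.get_calibration(name): a dict with "fov_y" (degrees; the focal length in pixels is half the picture's height over the tangent of half this angle, whatever the lens; pixels are square), "cx", "cy" (the principal point, pixels), "k1" (the pictures are not rectified: a ray, as slopes to the right and down, at radius r is drawn at 1 + k1 r^2 times it, then the intrinsics apply), "extrinsics" (4x4, takes a point from camera to world coordinates). Camera axes: x right, y down, z forward; pixel columns grow to the right and rows downward; lengths in m; the calibration is good to about 2 mm. A picture is of the moment at which its call begins. get_calibration takes no time and is no camera call.
- manip.sign_off(): hands the job in; it is judged then, once.
Trained networks look in the newest picture that a camera, given by its name, has taken for a name from the list of things; names that differ only in an ending like _2 or _b are one class to them, and where a whole thing is asked for, a point or a joint stands for the part that bears it (a point fixed in the world has none). Each returns a list of dicts, best first, with "p" (0 to 1); they miss things now and then, are a little off and sometimes report something else, mostly with a low value. They report only what shows in the picture. A call takes as long as a camera call. They do not tell look-alikes from the thing itself.
- manip.recognise(camera, query): "position" ([column, row] in pixels, amid what is visible of it).
- manip.masks_of(camera, query): "pixels" (480x640 bool, what is visible of it) and "position" ([column, row] in pixels, amid what is visible of it).
- manip.mark_of(camera, query): "position" ([column, row] in pixels: a listed point, or the origin of a listed thing).
The state is a dict: "t": time; "q": joint angles; "qd": joint speeds; "tau": joint torques, N m; "tcp_pos": TCP position; "tool_rot": TCP orientation; "force": force on the tool from outside, world axes, zero at the start; "ft_torque": the same for the moment, N m; "finger_gap": opening from 0.0 (shut) to 1.0 (fully open); "gripper_force": force on a finger pad.
Only numpy, scipy, OpenCV 4.12 (cv2) and the standard library are available. Lean on these libraries where they do the work, as an engineer would, in place of code of your own. Each camera call takes 0.05 s, during which the arm holds its last target. There are 200 camera calls.

### The job

The logic probe is lying loose on the bench. Lay it level over the bench clip with the middle of its thick black barrel midway between the two forks, and push it straight down past the sprung orange jaw until it sits fully home in both forks with the jaw snapped shut over it; then let go. Leave the circuit board shell, tweezers, screwdriver and battery cell near it where they are.

Things in the scene. Friction and masses are not known exactly. Their poses are not given: they have to be found in the camera images.
- logic_probe: logic probe, a 179 mm rod lying on the bench, 45 g. Black barrel: 22 mm across (rounded-square section with a flat down, 24.5 mm over corners) from x = -5 to +53 mm, tapering to 18 mm at x = -21 and 17 mm at +84 mm; thin pale front part 12 to 14 mm across, x = -24 to -89 mm. Own x runs along the rod, pale end to black end; origin on the barrel's underside, 10.8 mm from the axis.
- probe_grip (a point): point on the probe's axis in the middle of the straight part of the black barrel (x = +24 mm of the probe, near its centre of mass), 10.8 mm above the bench while it lies there. Axes as the probe's. Grip it here across the 22 mm width; this point belongs at clip_seat.
- probe_clip: clip fixed to the bench, origin under its base (130 x 84 x 8 mm, dark steel). Two equal forks 10 mm thick at x = -34 and +34 mm: 58 mm gap between for fingers, where only the jaw's spindle (y = +17 mm, below 31 mm high) rises above the base. Each fork: a flat U seat 25 mm wide, a fixed aluminium prong at y = -12 mm leaning out above (top 83 mm high), and an orange jaw arm on the +y side.
- clip_seat (a point): where probe_grip lies when the probe is home, flat down: midway between the forks, 55 mm above the bench; x along the seated rod, +y toward the jaw. The probe may point either way along x. The mouth is about 34 mm wide 28 mm above this point; the jaw's noses narrow it to about 17 mm at 14 mm above this point.
- clip_jaw (a joint): angle (rad) of the orange sprung jaw: two arms on one spindle along the clip's x, at y = +17 mm, 25 mm above the bench. 0 = shut, as it rests; grows (to 0.6) as the arms swing away from the seat. The 22 mm barrel pushed down on its sloping noses opens it to over 0.1 with roughly 5 to 8 N; it springs shut over the rod once home.
- circuit_shell: bystander: half of a pocket device's case with a green circuit board, 147 x 90 x 19 mm; origin in the middle of its underside
- tweezers: bystander: steel tweezers 127 x 18 x 9 mm; origin in the middle of the underside
- blue_screwdriver: bystander: small screwdriver with a blue handle lying beyond the clip, 112 mm long, 12 mm thick; origin in the middle of the underside
- silver_cell: bystander: silver AA cell lying on its side, 50 x 14 x 14 mm; origin in the middle of the underside
Not all that is in view belongs to the job. Of the things that look like the logic_probe, the largest one is meant. What is shaped like the probe_clip but pink is not meant.

How it is judged:
On the way:
1. the probe, pressed down from above into the clip, pushes the sprung jaw open (value of joint clip_jaw above 0.06 rad and contact force between logic_probe and probe_clip above 0.5 N and z of probe_grip in the frame of clip_seat above 0.004 m), for 0.02 s.
At the end, for the whole second after the job is handed in: the probe lies at rest in both forks: the middle of its barrel within 4 mm of the seat's middle in height and sideways and within 16 mm along the clip, its axis within 0.09 rad of the clip's, the jaw shut over it (below 0.05 rad), the robot clear of it (z of probe_grip in the frame of clip_seat between -0.004 and 0.004 m and y of probe_grip in the frame of clip_seat between -0.004 and 0.004 m and x of probe_grip in the frame of clip_seat between -0.016 and 0.016 m and angle between the x axis of logic_probe and the x axis of clip_seat, either way round below 0.09 rad and value of joint clip_jaw below 0.05 rad and linear speed of logic_probe below 0.02 m/s); the robot touches nothing.
It fails at once if a bystander (circuit shell, tweezers, screwdriver or cell) is shifted by more than 40 mm (distance of any of circuit_shell, tweezers, blue_screwdriver, silver_cell from where it was at the start of the episode above 0.04 m).
It also fails if it takes over 38 s, if anything falls off the work surface, if the arm or the gripper's body presses on something with over 40 N, if the wrist force passes 120 N, or if a joint passes its speed limit or range.

## Working session

There is one attempt and no reset: what is moved stays moved. The work goes in short steps, Python scripts to look and compute and a tool call to move; the robot and the scene stay as the last step left them, time stands still between calls to the robot, and variables do not carry over. Pictures are saved under pics/ and viewed, at most 10 in all, crops included, and the job is handed in when it is done.

Besides the shell and the picture viewer there is one more tool, called by a JSON object that holds its "fn" and its "kwargs", one argument or row to a line. step_arm: Moves the arm, as the interface text tells. Its arguments: {"type":"object","properties":{"targets":{"type":"string"},"gripper":{"type":"number"},"squeeze":{"type":"number"}},"required":["targets"]}

```bash
mkdir -p pics; cat > h.py <<'E'
import numpy as np, cv2
from station import manip
def ray(cam,px):
    c=manip.get_calibration(cam); f=240/np.tan(np.radians(c["fov_y"])/2)
    d=np.array([(px[0]-c["cx"])/f,(px[1]-c["cy"])/f]); u=d.copy()
    for _ in range(30): u=d/(1+c["k1"]*(u@u))
    E=np.array(c["extrinsics"]); return E[:3,3],E[:3,:3]@np.array([u[0],u[1],1])
def onz(cam,px,z):
    o,d=ray(cam,px); return o+d*(z-o[2])/d[2]
def tri(p,q):
    (a,d),(b,e)=ray("side",p),ray("top",q)
    s=np.linalg.lstsq(np.stack([d,-e],1),b-a,rcond=None)[0]
    P,Q=a+d*s[0],b+e*s[1]; return (P+Q)/2,np.linalg.norm(P-Q)
def proj(cam,P):
    c=manip.get_calibration(cam); f=240/np.tan(np.radians(c["fov_y"])/2)
    E=np.array(c["extrinsics"]); v=E[:3,:3].T@(np.array(P)-E[:3,3]); u=v[:2]/v[2]
    u=u*(1+c["k1"]*(u@u)); return u*f+[c["cx"],c["cy"]]
def save(cam,n):
    im=manip.snapshot(cam); cv2.imwrite(f"pics/{n}.png",im[:,:,::-1]); return im
E
python3 - <<'E'
from h import *
np.set_printoptions(precision=4,suppress=True)
for c in("top","side"):
    save(c,c+"0"); print(c,np.array(manip.get_calibration(c)["extrinsics"])[:3,3])
    for n in("logic_probe","probe_grip","probe_clip","clip_seat"):
        for r in manip.mark_of(c,n):
            z={"logic_probe":0,"probe_grip":.0108,"probe_clip":0,"clip_seat":.055}[n]
            print(n,round(r["p"],2),r["position"],onz(c,r["position"],z))
    for n in("logic_probe","probe_clip"):
        for r in manip.masks_of(c,n):
            m=r["pixels"]; q=cv2.minAreaRect(np.argwhere(m)[:,::-1].astype(np.float32))
            print("mask",n,round(r["p"],2),r["position"],m.sum(),q)
s=manip.sense();print(s["t"],s["tcp_pos"],s["tool_rot"])
E
```

```text
top [0.2946 0.0339 1.3474]
logic_probe 0.79 [255.5, 295.4] [0.4124 0.189  0.    ]
logic_probe 0.63 [277.0, 202.4] [0.6468 0.1457 0.    ]
logic_probe 0.6 [188.5, 257.8] [0.5006 0.3594 0.    ]
logic_probe 0.54 [321.7, 312.5] [0.3752 0.0272 0.    ]
probe_grip 0.79 [194.8, 256.0] [0.5039 0.3415 0.0108]
probe_grip 0.64 [251.7, 302.3] [0.3946 0.1962 0.0108]
probe_grip 0.62 [327.6, 311.5] [0.3773 0.0131 0.0108]
probe_clip 0.85 [440.8, 316.3] [ 0.3721 -0.2617  0.    ]
clip_seat 0.9 [343.4, 238.3] [ 0.5483 -0.02    0.055 ]
clip_seat 0.7 [451.0, 310.7] [ 0.3824 -0.2738  0.055 ]
clip_seat 0.2 [211.4, 319.0] [0.35  0.283 0.055]
mask logic_probe 0.8 [253.0, 298.5] 303 ((255.0, 296.5000305175781), (8.272306442260742, 49.23992156982422), 23.198589324951172)
mask logic_probe 0.72 [193.0, 256.7] 468 ((189.00999450683594, 254.4299774169922), (68.58935546875, 8.7681245803833), 8.130102157592773)
mask logic_probe 0.57 [326.8, 312.8] 266 ((323.4862365722656, 310.45416259765625), (6.513219356536865, 49.328060150146484), 73.3007583618164)
mask probe_clip 0.81 [343.4, 242.1] 1737 ((342.8099060058594, 243.00
[... 1026 characters left out ...]
3996582031), (59.01008224487305, 8.569734573364258), 27.758541107177734)
mask logic_probe 0.81 [398.1, 283.5] 238 ((397.9324645996094, 282.5945739746094), (35.67457962036133, 7.562353610992432), 80.53767395019531)
mask probe_clip 0.9 [428.1, 214.0] 1292 ((427.92828369140625, 208.82476806640625), (39.77334976196289, 50.958675384521484), 22.750974655151367)
mask probe_clip 0.72 [278.4, 254.3] 61 ((276.58111572265625, 255.01351928710938), (4.438772678375244, 14.302711486816406), 9.462322235107422)
mask probe_clip 0.66 [330.3, 254.9] 1772 ((323.6538391113281, 251.2307586669922), (47.14951705932617, 62.403778076171875), 56.3099365234375)
0.7 [ 0.1618 -0.6037  0.2091] [0.9914 0.1305 0.     0.    ]
```

View pics/top0.png

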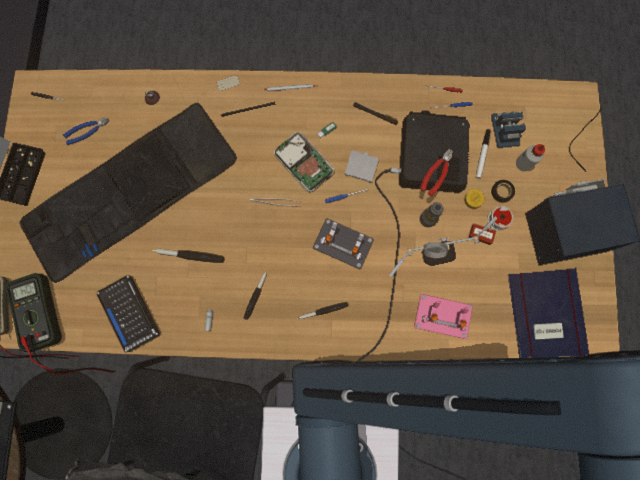

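View pics/side0.png

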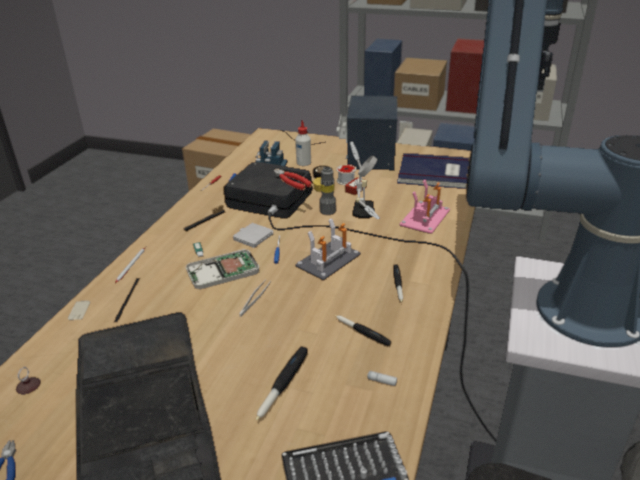

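The target is the largest probe, about (190,256) in the top picture with its pale tip to the left. The real clip is the dark one at (343,243); the pink one at (443,316) is the decoy. I'll zoom in to get the clip and probe angles.

```bash
python3 - <<'E'
from h import *
np.set_printoptions(precision=4,suppress=True)
t=cv2.imread("pics/top0.png");s=cv2.imread("pics/side0.png")
a=cv2.resize(t[210:275,305:385],(400,325),interpolation=cv2.INTER_CUBIC)
b=cv2.resize(s[215:280,290:370],(400,325),interpolation=cv2.INTER_CUBIC)
c=cv2.resize(t[235:275,145:235],(720,320)[:2],interpolation=cv2.INTER_CUBIC)[:, :]
o=np.zeros((590,800,3),np.uint8);o[:325,:400]=a;o[:325,400:]=b
o[330:586,:576]=cv2.resize(c,(576,256));cv2.imwrite("pics/crop1.png",o)
for cam,y0 in(("top",(188,256)),("side",(283,386))):
    for r in manip.masks_of(cam,"logic_probe")if manip.snapshot(cam) is not None else []:
        p=np.argwhere(r["pixels"])[:,::-1].astype(np.float32)
        if np.hypot(*(p.mean(0)-y0))<15:
            w=np.array([onz(cam,x,.0108)[:2] for x in p]); m=w.mean(0)
            d=np.linalg.svd(w-m)[2][0]; e=(w-m)@d
            print(cam,r["p"],m,d,np.degrees(np.arctan2(d[1],d[0])),"ends",m+d*e.min(),m+d*e.max())
    for r in manip.masks_of(cam,"probe_clip"):
        p=np.argwhere(r["pixels"])[:,::-1]; print("clip",r["p"],p.mean(0),len(p))
E
```

```text
top 0.74 [0.5062 0.3462] [-0.1005 -0.9949] -95.77035578423603 ends [0.5159 0.4419] [0.4984 0.269 ]
clip 0.85 [442.6623 315.9215] 1898
clip 0.8 [342.9426 243.2184] 1708
side 0.82 [0.5055 0.3535] [0.1056 0.9944] 83.93699051094463 ends [0.4965 0.2685] [0.5148 0.4408]
clip 0.95 [426.2917 212.1194] 1265
clip 0.56 [327.9722 253.9825] 1833
```

View pics/crop1.png

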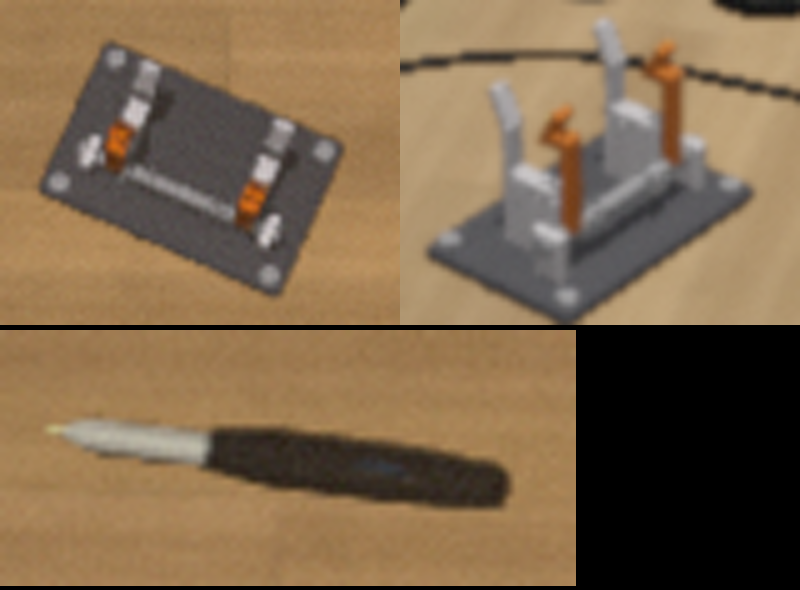

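```bash
python3 - <<'E'
from h import *
np.set_printoptions(precision=4,suppress=True)
# probe from top crop (6.4x, offset 145,235 ; row origin 330)
P=lambda x,y:onz("top",(x/6.4+145,(y-330)/6.4+235),.0108)[:2]
tip,j,e=P(46,430),P(210,446),P(508,483)
print("tip",tip,"joint",j,"end",e,np.linalg.norm(e-tip)); d=(e-tip)/np.linalg.norm(e-tip)
print(np.degrees(np.arctan2(d[1],d[0])),"grip",tip+d*.113,j+d*.047)
C=np.array([onz("top",(x/5+305,y/5+210),.008)[:2] for x,y in((110,42),(342,147),(278,295),(42,190))])
print(C,C.mean(0)); 
for a,b in((1,0),(2,3),(0,3),(1,2)):
    v=C[b]-C[a] ; print(np.linalg.norm(v),np.degrees(np.arctan2(v[1],v[0])))
c0=C.mean(0); v=C[0]-C[1]+C[3]-C[2]; th=np.arctan2(v[1],v[0]); X=np.array([np.cos(th),np.sin(th),0]);Y=np.array([-X[1],X[0],0])
print("th",np.degrees(th))
o=np.r_[c0,0]
im=cv2.imread("pics/top0.png")[210:275,305:385];ia=cv2.resize(im,(400,325))
ib=cv2.resize(cv2.imread("pics/side0.png")[215:280,290:370],(400,325))
for s in(-1,1):
  for y,z in((-.0125,.083),(-.012,.044),(.017,.025),):
    for q,cam,of in((ia,"top",(305,210)),(ib,"side",(290,215))):
      p=(proj(cam,o+X*.034*s+Y*y+[0,0,z])-of+.0)*5; cv2.circle(q,tuple(int(k) for k in p),4,(0,255,0),1)
for sx in(-1,1):
  for sy in(-1,1):
    p=(proj("side",o+X*.065*sx+Y*.042*sy+[0,0,.008])-(290,215))*5; cv2.circle(ib,tuple(int(k) for k in p),4,(0,0,255),1)
cv2.imwrite("pics/crop2.png",np.hstack([ia,ib]))
E
```

```text
tip [0.5145 0.4488] joint [0.5099 0.3842] end [0.4985 0.2681] 0.18144415592510083
-95.03315818518135 grip [0.5046 0.3363] [0.5058 0.3374]
[[ 0.6068  0.0194]
 [ 0.5565 -0.0959]
 [ 0.4823 -0.0651]
 [ 0.5315  0.0512]] [ 0.5443 -0.0226]
0.1258012328872865 66.4572559451574
0.12622862929010514 67.08066020774179
0.0817131189034665 157.11692290104403
0.08034582791482872 157.4276348372403
th 66.76948667128671
```

View pics/crop2.png

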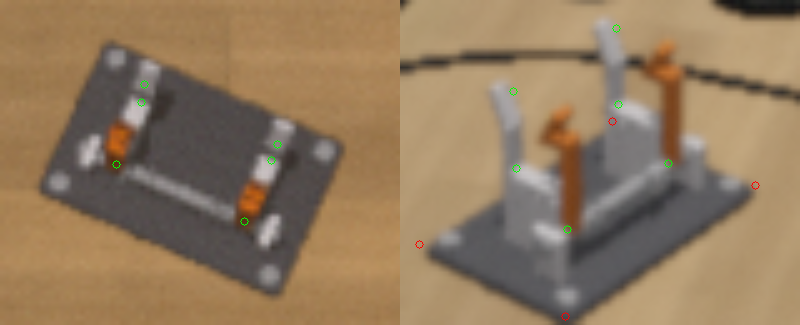

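The model fits the forks, with the clip centre at about (0.545, -0.023) and its axis at 67°. Next I move to above the probe.

{"fn": "step_arm", "kwargs": {
  "targets": "457 -399 0 -40;457 -399 0 -40;457 -399 0 -40;457 -399 0 -40;457 -399 0 -40;457 -399 0 -40;457 -399 0 -40;457 -399 0 -40;457 -399 0 -40;457 -399 0 -40;457 -399 0 -40;457 -399 0 -40",
  "gripper": 0,
  "squeeze": 70
}}

```text
t: 2.2
tcp_pos: [0.4973, -0.1037, 0.2094]
tool_rot: [0.887, 0.462, 0.0, 0.0]
force: [0.3, -0.9, 0.7]
finger_gap: 0.999
gripper_force: 0.0
```

{"fn": "step_arm", "kwargs": {
  "targets": "365 -246 60 -29.5;365 -246 60 -29.5;365 -246 60 -29.5;365 -246 60 -29.5;365 -246 60 -29.5;365 -246 60 -29.5;365 -246 60 -29.5;365 -246 60 -29.5;365 -246 60 -29.5;365 -246 60 -29.5;365 -246 60 -29.5;365 -246 60 -29.5"
}}

```text
t: 3.4
tcp_pos: [0.5039, 0.3336, 0.1491]
tool_rot: [0.74, 0.672, -0.0, 0.0]
force: [-0.3, -0.1, 0.3]
finger_gap: 1.001
gripper_force: 0.0
```

```bash
python3 - <<'E'
from h import *
np.set_printoptions(precision=4,suppress=True)
s=manip.sense();print(s["tcp_pos"],s["tool_rot"],s["q"])
im=save("side","s1")
T=s["tcp_pos"]; r=cv2.resize(im[290:440,180:380][:,:,::-1],(800,600))
for z in(.0108,T[2]):
    p=(proj("side",[T[0],T[1],z])-(180,290))*4; cv2.circle(r,tuple(int(k) for k in p),5,(0,0,255),1)
cv2.imwrite("pics/s1c.png",r)
E
```

```text
[0.5039 0.3336 0.1491] [ 0.7404  0.6722 -0.0004  0.0001] [ 0.4003  0.5722  1.5432 -0.0005  1.0269  0.4971]
```

View pics/s1c.png

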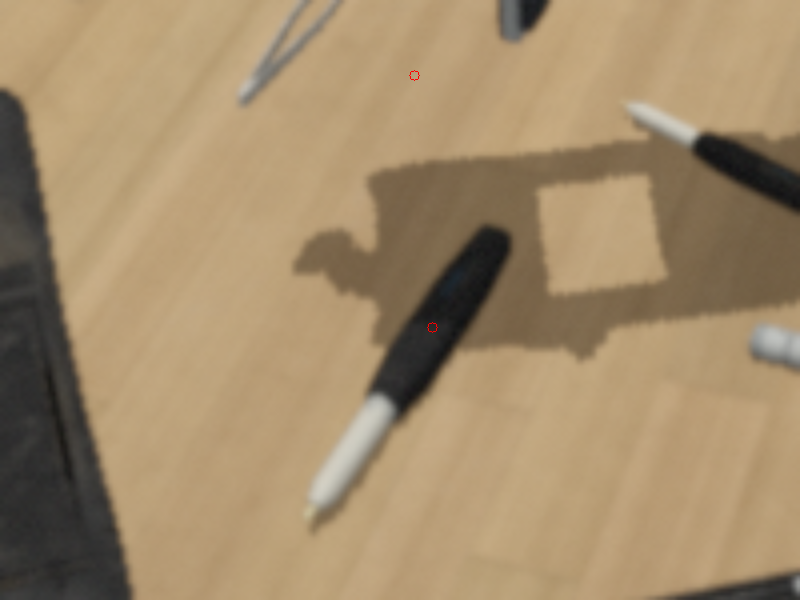

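The side crop shows the TCP dropped onto the bench at (432,327), on the barrel's middle. I'll descend and grip.

{"fn": "step_arm", "kwargs": {
  "targets": "1 0 50 0;1 0 95 0;1 0 125 0;1 0 140 0;1 0 144 0;1 0 144 0"
}}

```text
t: 4.05
tcp_pos: [0.5051, 0.3351, 0.0057]
tool_rot: [0.741, 0.672, 0.0, 0.0]
force: [0.9, 0.5, -0.4]
finger_gap: 0.999
gripper_force: 0.0
```

{"fn": "step_arm", "kwargs": {
  "targets": "0 0 0 0;0 0 0 0;0 0 0 0;0 0 0 0;0 0 0 0;0 0 0 0;0 0 0 0;0 0 0 0",
  "gripper": 1,
  "squeeze": 70
}}

```text
t: 4.85
tcp_pos: [0.5041, 0.3356, 0.005]
tool_rot: [0.74, 0.672, -0.0, -0.0]
force: [0.0, -0.1, -0.4]
finger_gap: -0.006
gripper_force: 0.0
```

The fingers shut on nothing, so I need to look.

```bash
python3 - <<'E'
from h import *
np.set_printoptions(precision=4,suppress=True)
s=manip.sense();print(s["tcp_pos"],s["finger_gap"],s["gripper_force"])
im=save("side","s2");it=save("top","t2")
a=cv2.resize(im[290:440,200:350][:,:,::-1],(400,400));b=cv2.resize(it[200:300,140:240][:,:,::-1],(400,400))
cv2.imwrite("pics/c2.png",np.hstack([a,b]))
E
```

```text
[0.5041 0.3356 0.005 ] -0.0056997611695335385 0.0
```

View pics/c2.png

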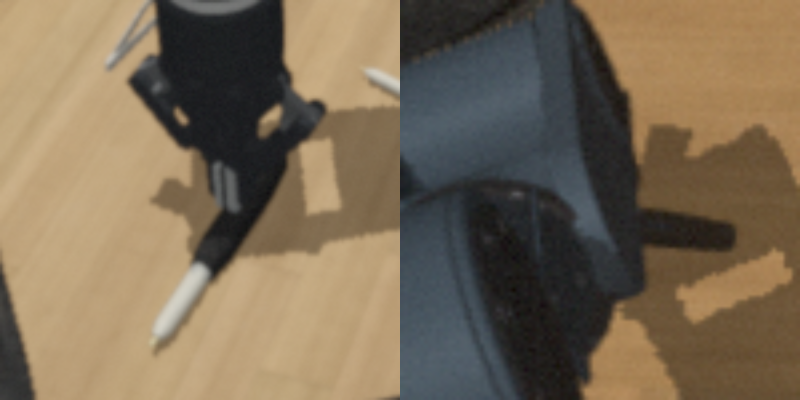

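Neither picture shows the probe moved, and the fingers overlap its barrel in view. A small lift will show whether it is held.

{"fn": "step_arm", "kwargs": {
  "targets": "0 0 -15 0;0 0 -30 0;0 0 -40 0;0 0 -40 0;0 0 -40 0"
}}

```text
t: 5.45
tcp_pos: [0.5045, 0.3357, 0.046]
tool_rot: [0.74, 0.672, 0.001, 0.0]
force: [-0.4, 0.3, -0.6]
finger_gap: 0.005
gripper_force: 0.0
```

```bash
python3 - <<'E'
from h import *
np.set_printoptions(precision=4,suppress=True)
s=manip.sense();print(s["tcp_pos"],s["finger_gap"],s["gripper_force"])
print(proj("side",[.504,.3356,.005]),proj("side",[.504,.3356,.022]))
im=save("side","s3")
cv2.imwrite("pics/c3.png",cv2.resize(im[270:440,190:360][:,:,::-1],(600,600),interpolation=cv2.INTER_CUBIC))
E
```

```text
[0.5045 0.3357 0.046 ] 0.0054792700120438655 0.0
[287.7547 375.1037] [287.2482 367.9249]
```

View pics/c3.png

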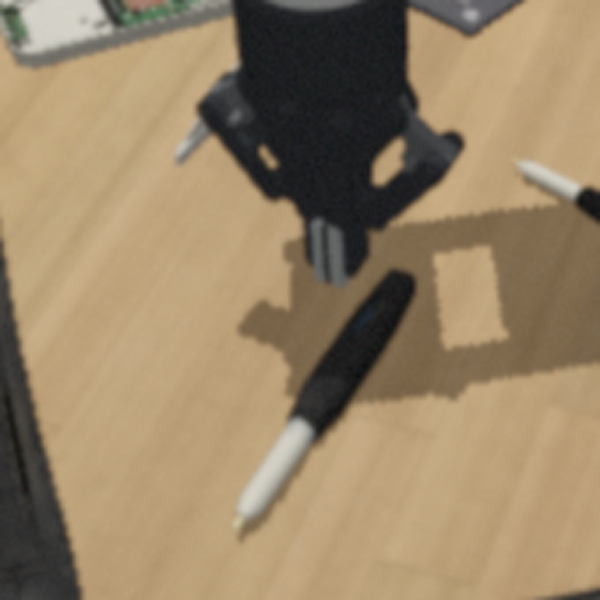

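The shut tips appear at about px (283.5,350), roughly 18 mm higher than the reported TCP projects. That explains the miss: they closed just over the barrel's top. I'll touch the bench gently beside the probe to calibrate the tip height.

{"fn": "step_arm", "kwargs": {
  "targets": "0 50 0 0;0 55 20 0;0 55 38 0;0 55 44 0;0 55 46 0;0 55 48 0;0 55 48 0"
}}

```text
t: 6.2
tcp_pos: [0.559, 0.3306, -0.0025]
tool_rot: [0.74, 0.673, 0.0, 0.0]
force: [-0.2, -0.8, 0.9]
finger_gap: 0.001
gripper_force: 0.0
```

{"fn": "step_arm", "kwargs": {
  "targets": "0 0 1 0;0 0 2 0;0 0 3 0;0 0 4 0;0 0 4 0"
}}

```text
t: 6.7
tcp_pos: [0.5588, 0.3302, -0.007]
tool_rot: [0.74, 0.672, -0.0, -0.0]
force: [-1.1, -0.3, -0.0]
finger_gap: -0.002
gripper_force: 0.0
```

{"fn": "step_arm", "kwargs": {
  "targets": "0 0 1 0;0 0 2 0;0 0 3 0;0 0 3 0"
}}

```text
t: 7.1
tcp_pos: [0.5588, 0.3302, -0.0101]
tool_rot: [0.74, 0.672, -0.0, -0.0]
force: [-1.0, 0.3, 0.4]
finger_gap: -0.001
gripper_force: 0.0
```

Offset confirmed: the reported z is already negative and there's no contact. I'll keep going down.

{"fn": "step_arm", "kwargs": {
  "targets": "0 0 1 0;0 0 2 0;0 0 3 0;0 0 3 0"
}}

```text
t: 7.5
tcp_pos: [0.5588, 0.3302, -0.0131]
tool_rot: [0.74, 0.672, -0.0, -0.0]
force: [0.2, 0.6, 0.0]
finger_gap: -0.002
gripper_force: 0.0
```

{"fn": "step_arm", "kwargs": {
  "targets": "0 0 1 0;0 0 2 0;0 0 2 0"
}}

```text
t: 7.8
tcp_pos: [0.5588, 0.3302, -0.0151]
tool_rot: [0.74, 0.672, -0.0, -0.0]
force: [-0.3, -0.0, -0.1]
finger_gap: 0.0
gripper_force: 0.0
```

{"fn": "step_arm", "kwargs": {
  "targets": "0 0 1 0;0 0 2 0;0 0 2 0"
}}

```text
t: 8.1
tcp_pos: [0.5588, 0.3302, -0.0171]
tool_rot: [0.74, 0.672, -0.0, -0.0]
force: [-0.1, -0.5, -0.4]
finger_gap: 0.001
gripper_force: 0.0
```

{"fn": "step_arm", "kwargs": {
  "targets": "0 0 1 0;0 0 2 0;0 0 2 0"
}}

```text
t: 8.4
tcp_pos: [0.5588, 0.3302, -0.0191]
tool_rot: [0.74, 0.672, -0.0, -0.0]
force: [-0.4, 0.2, 0.2]
finger_gap: 0.0
gripper_force: 0.0
```

{"fn": "step_arm", "kwargs": {
  "targets": "0 0 1 0;0 0 2 0;0 0 2 0"
}}

```text
t: 8.7
tcp_pos: [0.5588, 0.3302, -0.021]
tool_rot: [0.74, 0.672, -0.0, -0.0]
force: [-0.3, 0.4, 0.1]
finger_gap: 0.0
gripper_force: 0.0
```

{"fn": "step_arm", "kwargs": {
  "targets": "0 0 1 0;0 0 2 0;0 0 2 0"
}}

```text
t: 9.0
tcp_pos: [0.559, 0.3303, -0.0221]
tool_rot: [0.74, 0.672, 0.0, 0.0]
force: [-1.7, -0.6, 4.8]
finger_gap: 0.002
gripper_force: 2.3
```

{"fn": "step_arm", "kwargs": {
  "targets": "0 0 1 0;0 0 2 0;0 0 2 0"
}}

```text
t: 9.3
tcp_pos: [0.559, 0.3303, -0.0221]
tool_rot: [0.74, 0.672, 0.0, 0.0]
force: [-3.6, -2.0, 15.3]
finger_gap: -0.0
gripper_force: 7.6
```

Contact comes at a reported z of -0.022, so the tips sit 22 mm above the reported TCP. I'll check for a sideways offset against the c3 picture as well.

{"fn": "step_arm", "kwargs": {
  "targets": "0 0 -20 0;0 0 -50 0;0 0 -68 0;0 0 -71 0;0 -30 -71 0;0 -55 -71 0;0 -55 -71 0"
}}

```text
t: 10.0
tcp_pos: [0.4987, 0.3349, 0.0446]
tool_rot: [0.74, 0.673, -0.004, -0.001]
force: [-0.4, -0.2, 0.1]
finger_gap: 0.001
gripper_force: 0.0
```

```bash
python3 - <<'E'
from h import *
np.set_printoptions(precision=4,suppress=True)
X=np.array([np.cos(np.radians(84.5)),np.sin(np.radians(84.5)),0])
T=np.array([.5045,.3357,.068])
for k in(-.011,0,.011):print(k,(proj("side",T+X*k)-(190,270))*600/170)
s=manip.sense();print(s["tcp_pos"])
for c in("side","top"):
  manip.snapshot(c)
  for r in manip.masks_of(c,"logic_probe"):
    p=np.argwhere(r["pixels"])[:,::-1];print(c,r["p"],r["position"],len(p))
E
```

```text
-0.011 [347.4941 259.7365]
0 [337.1519 274.4816]
0.011 [326.633  289.4776]
[0.4987 0.3349 0.0446]
side 0.59 [287.0, 378.9] 963
side 0.59 [367.2, 330.0] 499
side 0.59 [393.9, 280.2] 220
side 0.3 [331.6, 254.4] 1712
top 0.73 [252.8, 297.7] 245
top 0.5 [209.9, 258.5] 225
```

No sideways offset. I'll open, descend until the tips are about 3 mm above the bench, and grip.

{"fn": "step_arm", "kwargs": {
  "targets": "0 0 0 0;0 0 0 0;0 0 0 0;0 0 0 0;0 0 0 0;0 0 25 0;0 0 48 0;0 0 60 0;0 0 65 0;0 0 65 0",
  "gripper": 0
}}

```text
t: 11.2
tcp_pos: [0.5039, 0.3354, -0.0194]
tool_rot: [0.74, 0.672, -0.0, -0.0]
force: [0.0, -0.0, 1.1]
finger_gap: 1.0
gripper_force: 0.0
```

{"fn": "step_arm", "kwargs": {
  "targets": "0 0 0 0;0 0 0 0;0 0 0 0;0 0 0 0;0 0 0 0;0 0 0 0;0 0 0 0",
  "gripper": 1,
  "squeeze": 70
}}

```text
t: 11.9
tcp_pos: [0.5046, 0.3357, -0.0181]
tool_rot: [0.74, 0.672, 0.001, 0.0]
force: [0.1, -0.1, 6.2]
finger_gap: 0.225
gripper_force: 69.2
```

Gripped. I'll lift, then carry it to above the clip.

{"fn": "step_arm", "kwargs": {
  "targets": "0 0 -20 0;0 0 -60 0;0 0 -100 0;-30 7 -115 3;-70 15 -115 6;-110 23 -115 10;-150 31 -115 14;-190 40 -115 17.5;-230 48 -115 17.5;-270 57 -115 17.5;-310 66 -115 17.5;-345 73 -115 17.5"
}}

```text
t: 13.1
tcp_pos: [0.5438, -0.0169, 0.0958]
tool_rot: [0.834, 0.552, -0.0, -0.0]
force: [0.1, 0.1, 0.1]
finger_gap: 0.227
gripper_force: 68.8
```

{"fn": "step_arm", "kwargs": {
  "targets": "0 0 0 0;0 0 0 0"
}}

```text
t: 13.3
tcp_pos: [0.5434, -0.0155, 0.0958]
tool_rot: [0.835, 0.551, -0.0, -0.001]
force: [-1.1, 1.0, -0.7]
finger_gap: 0.227
gripper_force: 68.7
```

```bash
python3 - <<'E'
from h import *
np.set_printoptions(precision=4,suppress=True)
s=manip.sense();print(s["tcp_pos"],s["tool_rot"],s["finger_gap"],s["gripper_force"],s["t"])
im=save("side","s4"); it=save("top","t4")
o=np.array([.545,-.0235,0]);th=np.radians(67);X=np.array([np.cos(th),np.sin(th),0])
a=cv2.resize(im[170:290,250:410][:,:,::-1],(800,600),interpolation=cv2.INTER_CUBIC)
T=np.array(s["tcp_pos"])+[0,0,.0289]; an=2*np.arctan2(s["tool_rot"][1],s["tool_rot"][0]); U=np.array([np.cos(an),np.sin(an),0]);print(np.degrees(an))
for k in(-.066,0,.113):
  p=(proj("side",T+U*k)-(250,170))*5; cv2.circle(a,tuple(int(v) for v in p),5,(0,0,255),1)
cv2.imwrite("pics/c4.png",a)
E
```

```text
[ 0.5434 -0.0155  0.0958] [ 0.8345  0.5509 -0.0002 -0.0005] 0.22725355850231438 68.74153140932322 13.3
66.86340632444478
```

View pics/c4.png

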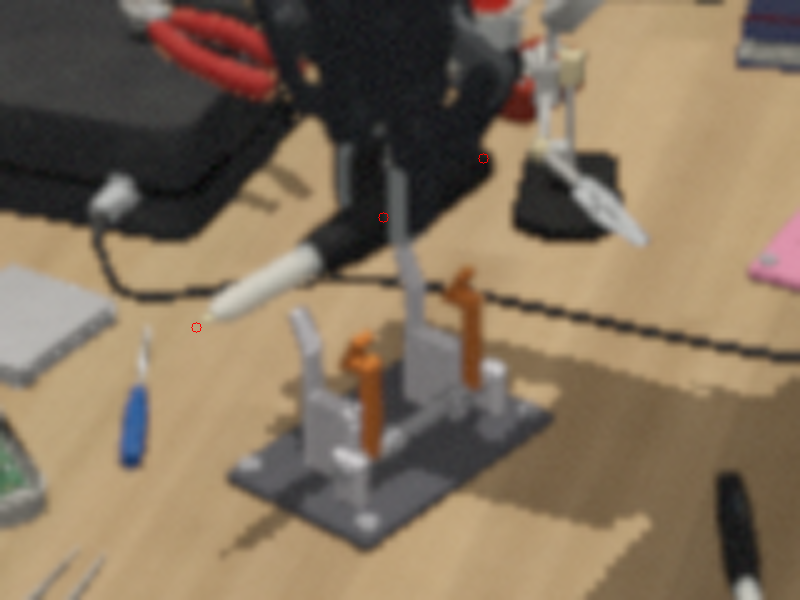

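The crop shows the probe level and held across the barrel, its tip at (210,320). The predicted tip was (196,327), so the probe sits about 5 mm along in the grip, which is fine. I'll correct by 4 mm across and descend to the mouth.

{"fn": "step_arm", "kwargs": {
  "targets": "0 4 0 0;0 4 10 0;0 4 20 0;0 4 28 0;0 4 34 0;0 4 38 0;0 4 38 0"
}}

```text
t: 14.1
tcp_pos: [0.5472, -0.0164, 0.0574]
tool_rot: [0.834, 0.552, -0.0, -0.0]
force: [-0.5, 0.4, 0.0]
finger_gap: 0.229
gripper_force: 69.9
```

{"fn": "step_arm", "kwargs": {
  "targets": "0 0 2 0;0 0 4 0;0 0 6 0;0 0 8 0;0 0 8 0"
}}

```text
t: 14.6
tcp_pos: [0.5495, -0.017, 0.0507]
tool_rot: [0.834, 0.552, 0.002, 0.002]
force: [3.4, -0.0, 1.5]
finger_gap: 0.226
gripper_force: 70.7
```

{"fn": "step_arm", "kwargs": {
  "targets": "0 0 2 0;0 0 4 0;0 0 6 0;0 0 6 0"
}}

```text
t: 15.0
tcp_pos: [0.5488, -0.0168, 0.0446]
tool_rot: [0.834, 0.552, 0.001, 0.001]
force: [4.0, -1.1, 0.8]
finger_gap: 0.222
gripper_force: 70.6
```

{"fn": "step_arm", "kwargs": {
  "targets": "0 0 2 0;0 0 4 0;0 0 5 0;0 0 5 0"
}}

```text
t: 15.4
tcp_pos: [0.5474, -0.0164, 0.0387]
tool_rot: [0.834, 0.552, -0.0, -0.0]
force: [3.9, -1.7, -0.2]
finger_gap: 0.222
gripper_force: 70.5
```

{"fn": "step_arm", "kwargs": {
  "targets": "0 0 2 0;0 0 4 0;0 0 6 0;0 0 8 0;0 0 8 0"
}}

```text
t: 15.9
tcp_pos: [0.546, -0.016, 0.0301]
tool_rot: [0.834, 0.552, -0.001, -0.001]
force: [2.2, -1.1, -5.0]
finger_gap: 0.225
gripper_force: 70.0
```

{"fn": "step_arm", "kwargs": {
  "targets": "0 0 1 0;0 0 2 0;0 0 3 0;0 0 4 0;0 0 5 0;0 0 5 0"
}}

```text
t: 16.5
tcp_pos: [0.5465, -0.0161, 0.026]
tool_rot: [0.834, 0.552, -0.001, -0.001]
force: [0.3, -0.1, -0.3]
finger_gap: 0.227
gripper_force: 70.7
```

The jaw has snapped over. I'll press a little to confirm it's seated.

{"fn": "step_arm", "kwargs": {
  "targets": "0 0 1 0;0 0 2 0;0 0 2 0"
}}

```text
t: 16.8
tcp_pos: [0.5468, -0.0162, 0.0256]
tool_rot: [0.834, 0.552, -0.0, -0.0]
force: [-2.7, 0.5, 11.2]
finger_gap: 0.228
gripper_force: 72.2
```

{"fn": "step_arm", "kwargs": {
  "targets": "0 0 -2 0;0 0 -2 0;0 0 -2 0;0 0 -2 0;0 0 -2 0;0 0 -2 0;0 0 -2 0",
  "gripper": 0.2
}}

```text
t: 17.5
tcp_pos: [0.5474, -0.0164, 0.026]
tool_rot: [0.834, 0.552, -0.0, -0.0]
force: [0.8, -0.7, 0.5]
finger_gap: 0.799
gripper_force: 0.0
```

{"fn": "step_arm", "kwargs": {
  "targets": "0 0 -10 0;0 0 -30 0;0 0 -60 0;0 0 -100 0;0 0 -140 0;0 0 -140 0;0 60 -160 0;0 60 -160 0;0 60 -160 0"
}}

```text
t: 18.4
tcp_pos: [0.6048, -0.041, 0.187]
tool_rot: [0.834, 0.552, 0.001, 0.001]
force: [0.4, 0.2, 0.4]
finger_gap: 0.802
gripper_force: 0.0
```

```bash
python3 - <<'E'
from h import *
np.set_printoptions(precision=4,suppress=True)
s=manip.sense();print(s["tcp_pos"],s["finger_gap"],s["t"],s["force"])
im=save("side","s5"); it=save("top","t5")
a=cv2.resize(im[190:290,270:380][:,:,::-1],(440,400),interpolation=cv2.INTER_CUBIC)
b=cv2.resize(it[190:290,300:390][:,:,::-1],(360,400),interpolation=cv2.INTER_CUBIC)
cv2.imwrite("pics/c5.png",np.hstack([a,b]))
E
```

```text
[ 0.6048 -0.041   0.187 ] 0.8023394005178938 18.4 [0.3903 0.2168 0.3675]
```

View pics/c5.png

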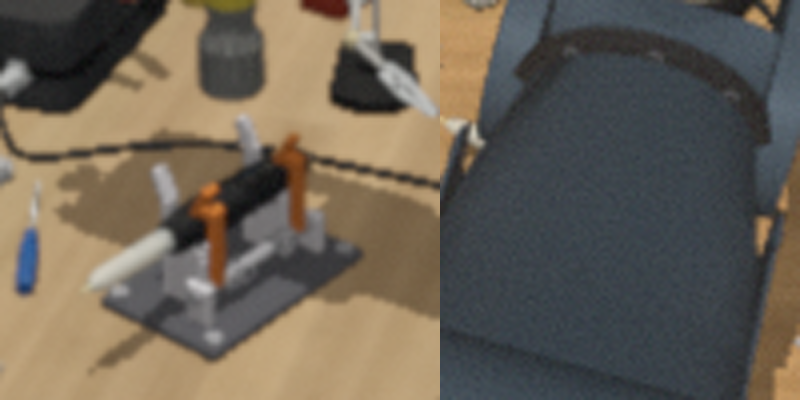

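The probe sits level in both forks with the jaw shut over it; its tip is at about px (292,262). One numeric check of the position along the clip remains.

```bash
python3 - <<'E'
from h import *
X=np.array([np.cos(np.radians(67)),np.sin(np.radians(67)),0]);o=np.array([.5455,-.0215,.055])
for d in(-.015,-.005,0,.005,.015):print(d,(proj("side",o+X*(.113+d))+.5-(270,190))*4,(proj("side",o+X*(.048+d))+.5-(270,190))*4)
E
```

```text
-0.015 [106.63986596 280.76151747] [189.9669962  227.76840605]
-0.005 [ 93.32702867 289.22820997] [177.49821888 235.69797189]
0 [ 86.61938628 293.49415418] [171.21711594 239.69248107]
0.005 [ 79.87726686 297.78203916] [164.90457743 243.70699415]
0.015 [ 66.2886004  306.42426612] [152.18430412 251.79659851]
```

Tip (90,288) and joint (172,238) put the offset within about 4 mm along the clip.

```bash
python3 -c "
from station import manip
print(manip.sign_off())"
```

```text
the job is handed in; nothing more can be done
None
```

The logic probe is seated level in both forks with the orange jaw shut over it, within about 4 mm of centre along the clip. The gripper is clear, no contact with the bystanders was seen, and the job is handed in, though no verdict was returned.

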